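Turn the sharpening station to its grey stone and set the flattening stone on it

ROBOT

A 6-joint arm with a two-finger parallel gripper is mounted at the origin on the work surface. World frame = base frame: x ahead of the robot, y to its left, z up, the work surface at z = 0. Lengths are in m, angles in rad, forces in N, time in s.
With the tool pointing down it reaches from about 0.4 to 0.825 m from the base axis. Payload 7 kg.
Tool frame: the origin (TCP) lies between the finger pads; the fingertips stand 22 mm ahead of it and the grasp point (between the pads) lies 3 mm ahead of it; z points along the fingers, y is the direction in which the jaws open and shut (so a half turn about z gives the same grasp; the last joint's range is limited). The gripper opens to 88 mm and grips with 3 to 60 N. Pads are 19 mm wide; open, the fingers measure 130 mm over their backs; the gripper's body (78 mm by 193 mm) begins 47 mm behind the grasp point.
Start: joints at [0.288, 0.359, 0.012, 0, -1.224, -0.288], TCP at [0.675, -0, 0.249] pointing down, gripper open.
Joint ranges: [-3.07, 3.07], [-1.43, 2.12], [-1.02, 1.25], [-3.03, 1.67], [-3.05, -0], [-3.03, 3.03]. Speed limits (rad/s): [2.39, 2.39, 3.01, 3.14, 3.14, 3.14].

INTERFACE

Orientations are given as [roll, pitch, yaw] about the fixed x, y, z axes, in that order (R = Rz(yaw) Ry(pitch) Rx(roll)).
In Python, from station import arm, optics gives the robot as it stands. The module is installed in compiled form; this text tells all that it offers.
- The arm moves only by the tool jog_arm, never from a script. Its argument "motion" is a list that holds one entry, the list of rows, each a list of 7 numbers: the shift along the tool's x, y, z in m, then the turn, a rotation vector about the tool's x, y, z in degrees, then the finger opening in m, from 0 to 0.0876. In form: [[[x, y, z, rx, ry, rz, grip], ...]]. A call has 1 to 8 rows; each row is the pose to reach, as a shift and turn from the pose measured when the call began, along the tool's axes at that moment; what a row does not reach only later rows make up. A row lasts 1/10 s, in which the tool goes at most 50 mm and 8.59 degrees, less where a joint would pass 70% of its speed; a pose out of reach is approached as far as the arm can. A call with a gripper value outside its range is refused whole. The fingers move at their own pace and stop on an object; "newtons" is the grip in N (left out, the last holds). Time passes only in rows, so rows that repeat a pose let the fingers close. It gives the time, the measured TCP pose, the force and the opening at its end, in the units of the state.
- arm.get_state(): the state, without advancing time (a new reading comes with each control period).
- optics.grab_frame(name): name is "scene" or "side" or "wrist"; returns the picture (384x512x3 uint8, red, green, blue); there is no depth.
- optics.camera_model(name): a dict with "mtx" (3x3 intrinsics, pixels), "R" (3x3) and "t" (3): a world point X has camera coordinates R X + t; the wrist camera has in their place "mount" (4x4, takes a point from camera to tool coordinates, whose origin is the TCP and whose axes are the flange's). Camera axes: x right, y down, z forward; pixel columns grow to the right and rows downward; lengths in m; the calibration is good to about 2 mm. A picture is of the moment at which its call begins: read the wrist's pose just before it. camera_model takes no time and is no camera call.
- arm.job_done(): hands the job in, once; it reports no verdict.
The state is a dict: "t": time; "q": joint angles; "qd": joint speeds; "joint_efforts": joint torques, N m; "eef_pos": TCP position; "ee_rot": TCP orientation; "force": force on the tool from outside, world axes, zero at the start; "moment": the same for the moment, N m; "width": finger opening in m.
Only numpy, scipy, OpenCV 4.12 (cv2) and the standard library are available. Lean on these libraries where they do the work, as an engineer would, in place of code of your own. Each camera call takes 0.05 s, during which the arm holds its last target.

TASK

The dark grey coarse stone of the three-sided sharpening station is due for truing. Turn the station's turret, which has a three-spoke handle at one end, until the grey stone is on top and fully home in its sprung stop, then lay the green flattening stone with the wooden handle on it, flat, lengthwise and centred, without dropping it, and let go. Leave the other things on the bench where they are.

Things in the scene. Friction and masses are not known exactly. Their poses are not given: they have to be found in the camera images.
- station: three-sided sharpening station, bolted down: a red cast trough, 136 mm across (x), 256 mm along (y), walls 46 mm high; its end brackets reach 99 mm up. Origin: centre of its underside, at bench height. y runs along the turret to the handle end, x across it (roughly away from the robot), z up. The turret turns about an axis parallel to y, 75 mm above the origin
- handle (a point): hub of the black three-spoke handle, on the turret's axis, 175 mm from the station's origin along y, 75 mm up; x, y, z axes as the station's (it does not turn). Spokes: round bars 12 mm thick, 120 degrees apart, in the upright plane through this point across the axis, tips 55 mm from the axis. Hub 34 mm in diameter; 26 mm free between spokes and the steel index cam behind them
- turret (a joint): turret angle (rad), no end stops, turns either way. Positive: its top moves to the station's +x and the spoke on the +x side goes down. Sprung stops every 2.094 rad (120 degrees): white stone on top at 0, grey at 2.094 or -4.189, orange at -2.094 or 4.189. Starts with white or orange on top. Leaving a stop takes 0.55 N m (14 N at 40 mm); past half-way (60 degrees) the spring draws it on into the next
- spoke_far (a point): where the tip of the raised spoke on the +x side lies when the turret is in a stop: at every stop one spoke points to +x and one to -x, both 30 degrees above level, and the third hangs down. Pressed straight down 40 mm from the axis, a spoke passes half-way when 30 degrees below level; the next one then swings over the top against the presser, so move off outwards to let the stop close
- spoke_near (a point): where the tip of the raised spoke on the -x side (nearer the robot) lies when the turret is in a stop; fixed to the station, does not turn
- stone_grey (a point): dark grey coarse stone on the turret, 218 mm long (y), 60 mm wide (x), 16 mm thick. Origin: centre of its working face, 33 mm from the turret's axis; z points out of the face, straight up when it is on top, when the face lies level 108 mm above the bench. All three stones are alike and lie 120 degrees apart; as they turn their corners sweep a radius of 45 mm
- stone_orange (a point): orange-brown medium stone on the turret, same size and axes as the grey one
- stone_white (a point): off-white fine stone on the turret, same size and axes as the grey one
- flattener_grip (a point): flattening stone lying on the bench: a green-grey abrasive slab 160 mm long (its x), 54 mm wide (y), 18 mm thick, with a wooden handle along its top 110 mm long, 26 mm wide, its upper 26 mm free to grip; 50 mm high overall, about 0.42 kg. This point is in the middle of the handle, 36 mm above the slab's flat underside; z up
- block_plane: small steel block plane with dark wood cap, 160 by 50 mm, about 55 mm high, loose. Origin: centre of its underside. Leave alone
- oil_bottle: closed amber oil bottle with red cap, 60 mm in diameter, 140 mm high, loose. Origin: centre of its underside. Leave alone
- tape_measure: yellow tape measure 78 by 44 mm, 66 mm high, loose. Origin: centre of its underside. Leave alone
- black_block: black painted wooden block 150 by 50 mm, 90 mm high, loose. Origin: centre of its underside. Leave alone
Not all that is in view belongs to the job. Leave any blue or pink look-alike of the part that bears flattener_grip alone.

How it is judged:
By the outcome, as a careful person would: the job done as asked, in the order asked, and still so for the second after the job is handed in, with the robot touching nothing.
It also fails if it takes over 54 s, if anything falls off the work surface, if the arm or the gripper's body presses on something with over 40 N, if the wrist force passes 120 N, or if a joint passes its speed limit or range.

## Working session

There is one attempt and no reset: what is moved stays moved. The work goes in short steps, Python scripts to look and compute and a tool call to move; the robot and the scene stay as the last step left them, time stands still between calls to the robot, and variables do not carry over. Pictures are saved under pics/ and viewed, and the job is handed in when it is done.

Besides the shell and the picture viewer there is one more tool, called by a JSON object that holds its "op" and its "data", one argument or row to a line. jog_arm: Moves the arm, as the interface text tells. Its arguments: {"type":"object","properties":{"motion":{"type":"array","items":{"type":"array","items":{"type":"array","items":{"type":"number"}}}},"newtons":{"type":"number"}},"required":["motion"]}

```bash
mkdir -p pics
python3 - <<'E'
from station import arm, optics
import cv2,numpy as np
s=arm.get_state();print({k:np.round(v,3).tolist() for k,v in s.items()})
for n in ["scene","side","wrist"]:
    f=optics.grab_frame(n); cv2.imwrite(f"pics/{n}0.png",f[:,:,::-1])
    m=optics.camera_model(n); print(n,{k:np.round(v,4).tolist() for k,v in m.items()})
E
```

```text
{'t': 0.0, 'q': [0.288, 0.359, 0.011, -0.0, -1.224, -0.288], 'qd': [-0.001, -0.0, -0.0, 0.001, 0.002, -0.001], 'joint_efforts': [-0.001, -58.273, 29.306, 6.997, 0.007, -0.0], 'eef_pos': [0.675, -0.0, 0.248], 'ee_rot': [3.14, -0.0, -1.571], 'force': [-0.45, -0.224, -0.273], 'moment': [-0.001, -0.046, 0.002], 'width': 0.088}
scene {'mtx': [[425.2808, 0.0, 252.2462], [0.0, 425.2808, 191.6827], [0.0, 0.0, 1.0]], 'R': [[-0.2151, 0.9765, -0.0136], [0.83, 0.1755, -0.5295], [-0.5146, -0.1252, -0.8482]], 't': [0.1491, -0.3722, 1.6204]}
side {'mtx': [[381.0376, 0.0, 260.1321], [0.0, 381.0376, 188.7787], [0.0, 0.0, 1.0]], 'R': [[0.9665, -0.2566, -0.0089], [-0.14, -0.4975, -0.8561], [0.2152, 0.8286, -0.5168]], 't': [-0.544, 0.1499, 1.3417]}
wrist {'mtx': [[264.691, 0.0, 253.2625], [0.0, 264.691, 191.0358], [0.0, 0.0, 1.0]], 'mount': [[0.0002, -0.9648, -0.2631, 0.0702], [1.0, 0.0, 0.0007, 0.0003], [-0.0007, -0.2631, 0.9648, -0.1352], [0.0, 0.0, 0.0, 1.0]]}
```

View pics/scene0.png

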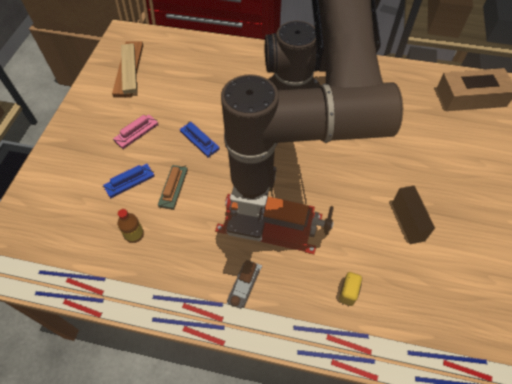

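View pics/side0.png

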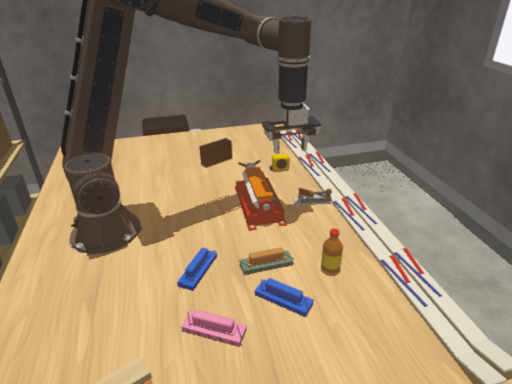

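View pics/wrist0.png

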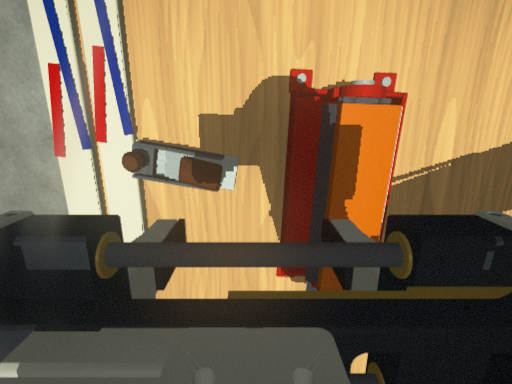

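The wrist view shows orange on top (390,150) with a dark face to its left (world +x), so grey is on the +x side. One negative step, pressing the near spoke down, should bring it up. In the scene view the green flattener is at (173,187) and the look-alikes are blue at (199,139) and (129,180) and pink at (136,131). I'll confirm in crops and take rough positions.

```bash
cat > h.py <<'E'
import numpy as np,cv2
from scipy.spatial.transform import Rotation as Ro
from station import arm,optics
def pose(s=None):
    s=s or arm.get_state(); T=np.eye(4);T[:3,:3]=Ro.from_euler('xyz',s['ee_rot']).as_matrix();T[:3,3]=s['eef_pos'];return T
def cam(n,T=None):
    m=optics.camera_model(n);K=np.array(m['mtx'])
    if n=='wrist':
        C=(pose() if T is None else T)@np.array(m['mount']);return K,C[:3,:3],C[:3,3]
    R=np.array(m['R']);return K,R.T,-R.T@np.array(m['t'])
def ray(c,uv):
    K,R,o=c;d=R@np.linalg.inv(K)@np.array([uv[0],uv[1],1.]);return o,d/np.linalg.norm(d)
def onz(c,uv,z):
    o,d=ray(c,uv);return o+d*(z-o[2])/d[2]
def tri(c1,u1,c2,u2):
    o1,d1=ray(c1,u1);o2,d2=ray(c2,u2)
    A=np.stack([d1,-d2],1);k=np.linalg.lstsq(A,o2-o1,rcond=None)[0]
    a=o1+d1*k[0];b=o2+d2*k[1];return (a+b)/2,np.linalg.norm(a-b)
def proj(c,X):
    K,R,o=c;p=K@(R.T@(np.array(X)-o));return p[:2]/p[2]
def toolshift(T,p,R2=None):
    return T[:3,:3].T@(np.array(p)-T[:3,3])
E
python3 - <<'E'
from h import *
a=cv2.imread('pics/scene0.png');b=cv2.imread('pics/side0.png')
c1=cam('scene');c2=cam('side')
cv2.imwrite('pics/cropA.png',cv2.resize(a[160:270,150:350],None,fx=4,fy=4,interpolation=cv2.INTER_CUBIC))
cv2.imwrite('pics/cropB.png',cv2.resize(b[140:300,170:360],None,fx=3.7,fy=3.7,interpolation=cv2.INTER_CUBIC))
print(onz(c1,(173,187),.03),onz(c2,(266,260),.03),tri(c1,(329,213),c2,(252,164)))
E
```

```text
[ 0.51294504 -0.30040013  0.03      ] [ 0.49498505 -0.32630844  0.03      ] (array([0.56420825, 0.18820698, 0.10264258]), np.float64(0.033743466452679546))
```

View pics/cropA.png

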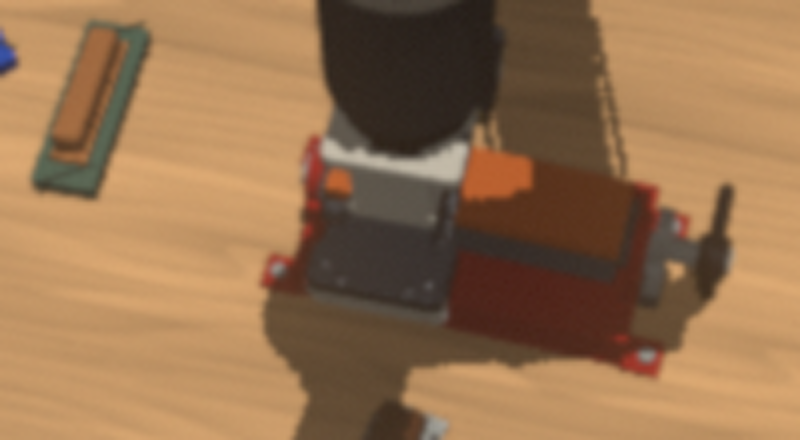

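View pics/cropB.png

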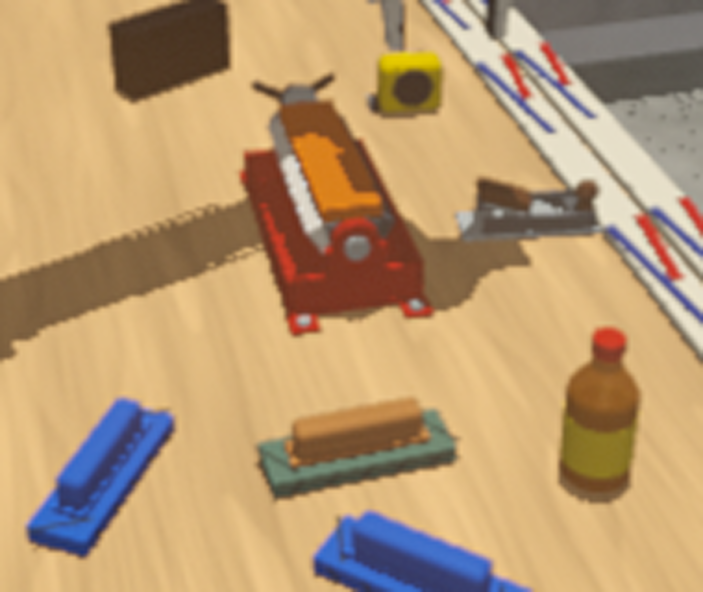

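Crops confirm: the green slab with a wooden handle (scene (173,187)) is the flattener, and the blue and pink ones are look-alikes. The station has white on −x, orange on top and grey on +x. Next I'll get the station pose from the bolts.

Run:
```python
from h import *
c1=cam('scene');c2=cam('side');c3=cam('wrist')
print('tri',tri(c1,(219.5,227),c3,(302,78)),tri(c2,(281.9,222.4),c3,(302,78)),tri(c2,(252.2,226.8),c3,(388,81)))
for z in (0,.01):
  print(z)
  for n,c,ps in (('sc',c1,[(219.5,227),(311.5,249),(320,215.5)]),('sd',c2,[(252.2,226.8),(281.9,222.4)]),('wr',c3,[(302,78),(388,81)])):
    for p in ps: print(n,p,onz(c,p,z).round(4))
print('handle', tri(c1,(150+712/4,160+250/4),c2,(170+300/3.7,140+92/3.7)))
# tips
print('tips side z~.1025', onz(c2,(170+254/3.7,140+84/3.7),.1025),onz(c2,(170+332/3.7,140+78/3.7),.1025),onz(c1,(150+728/4,160+188/4),.1025))
```

```text
tri (array([ 0.60895959, -0.12252378,  0.00415085]), np.float64(0.0001644073425408838)) (array([ 0.61017088, -0.12274171,  0.00579019]), np.float64(0.0019507548586916285)) (array([ 0.49899183, -0.11979803,  0.00776403]), np.float64(0.006540939825988283))
0
sc (219.5, 227) [ 0.6069 -0.1233  0.    ]
sc (311.5, 249) [0.621  0.1668 0.    ]
sc (320, 215.5) [0.5016 0.1765 0.    ]
sd (252.2, 226.8) [ 0.5037 -0.1126  0.    ]
sd (281.9, 222.4) [ 0.6135 -0.1157  0.    ]
wr (302, 78) [ 0.6083 -0.1232  0.    ]
wr (388, 81) [ 0.4921 -0.1195  0.    ]
0.01
sc (219.5, 227) [ 0.6118 -0.1212  0.01  ]
sc (311.5, 249) [0.6257 0.1664 0.01  ]
sc (320, 215.5) [0.5073 0.176  0.01  ]
sd (252.2, 226.8) [ 0.5007 -0.1256  0.01  ]
sd (281.9, 222.4) [ 0.6092 -0.1287  0.01  ]
wr (302, 78) [ 0.61   -0.1218  0.01  ]
wr (388, 81) [ 0.4968 -0.1182  0.01  ]
handle (array([0.57304342, 0.19628977, 0.08583987]), np.float64(0.008403670607310206))
tips side z~.1025 [0.52374819 0.19221217 0.1025    ] [0.61055987 0.18271448 0.1025    ] [0.5248226  0.20215958 0.1025    ]
```

{"op": "jog_arm", "data": {
  "motion": [
    [[-0.035, 0.02, 0, 0, 0, 0, 0.0], [-0.07, 0.04, 0, 0, 0, 0, 0.0], [-0.105, 0.06, 0, 0, 0, 0, 0.0], [-0.14, 0.08, 0, 0, 0, 0, 0.0], [-0.175, 0.1, 0, 0, 0, 0, 0.0], [-0.21, 0.12, 0, 0, 0, 0, 0.0], [-0.25, 0.145, 0, 0, 0, 0, 0.0], [-0.25, 0.145, 0, 0, 0, 0, 0.0]]
  ]
}}

```text
t: 0.95
eef_pos: [0.5274, 0.2538, 0.248]
ee_rot: [3.14, 0.001, -1.567]
force: [0.3, 0.4, -0.2]
width: 0.0288
```

Run:
```python
from h import *
s=arm.get_state();print(s['t'],s['eef_pos'],s['ee_rot'],s['width'])
np.save('T1.npy',pose(s))
f=optics.grab_frame('wrist');cv2.imwrite('pics/w1.png',f[:,:,::-1])
g=optics.grab_frame('scene');cv2.imwrite('pics/s1.png',g[:,:,::-1])
cv2.imwrite('pics/s1c.png',cv2.resize(g[160:270,150:350,::-1],None,fx=4,fy=4,interpolation=cv2.INTER_CUBIC))
```

```text
0.95 [0.52738108 0.25377618 0.24799924] [ 3.14020194e+00  7.03718173e-04 -1.56658409e+00] 0.028835451721159932
```

View pics/w1.png

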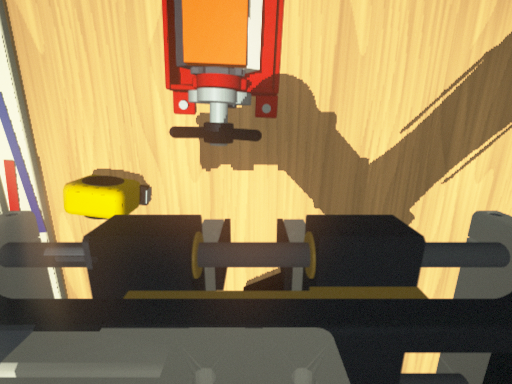

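View pics/s1c.png

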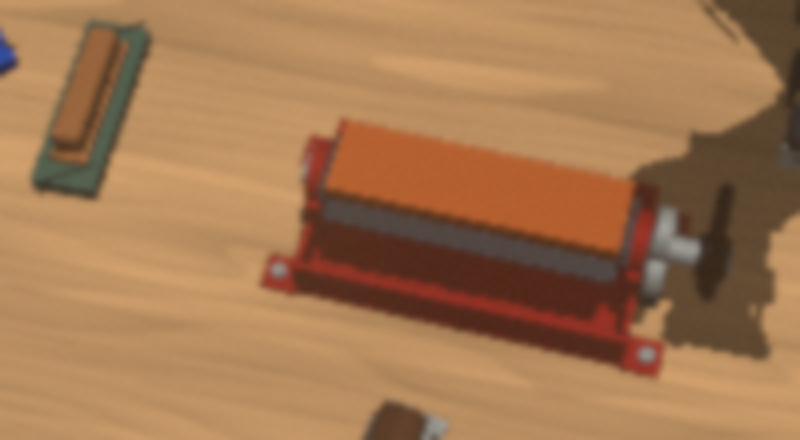

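The picture shows the spoke bar tips at (172,131) and (260,134), bolts at (183,105) and (266,108), and grey on the scene-camera (+x) side.

Run:
```python
from h import *
T=np.load('T1.npy');c=cam('wrist',T);c1=cam('scene')
for p in [(172,131),(260,134)]: print('tip',onz(c,p,.1025).round(4))
for p in [(183,105),(266,108)]: print('bolt',onz(c,p,.005).round(4))
Q=[onz(c1,(150+u/4,160+v/4),.108) for u,v in [(345,120),(325,192),(618,252),(640,180)]]
for q in Q:print('stone',q.round(4))
print('c',np.mean(Q,0)); d=(Q[2]+Q[3]-Q[0]-Q[1])/2;print(np.linalg.norm(d),np.degrees(np.arctan2(-d[0],d[1])), np.linalg.norm(Q[1]-Q[0]))
for p in [(180,66),(247,66)]: print('ostone end',onz(c,p,.108).round(4))
```

```text
tip [0.611  0.1962 0.1025]
tip [0.5199 0.1989 0.1025]
bolt [0.6224 0.166  0.005 ]
bolt [0.5095 0.1694 0.005 ]
stone [ 0.5289 -0.0834  0.108 ]
stone [ 0.592  -0.0832  0.108 ]
stone [0.5964 0.1319 0.108 ]
stone [0.5347 0.1386 0.108 ]
c [0.56301017 0.02597285 0.108     ]
0.21859039906186215 -1.330618334527759 0.06305326970132494
ostone end [0.5971 0.1354 0.108 ]
ostone end [0.5332 0.1351 0.108 ]
```

{"op": "jog_arm", "data": {
  "motion": [
    [[0.02, 0.002, 0.0, 8, 0, 0, 0.0], [0.04, 0.004, 0.0, 16, 0, 0, 0.0], [0.055, 0.007, 0.02, 24, 0, 0, 0.0], [0.055, 0.007, 0.05, 25, 0, 0, 0.0], [0.055, 0.007, 0.088, 25, 0, 0, 0.0], [0.055, 0.007, 0.088, 25, 0, 0, 0.0]]
  ]
}}

```text
t: 1.65
eef_pos: [0.5197, 0.1923, 0.1558]
ee_rot: [-2.712, -0.006, -1.568]
force: [1.1, -1.5, 1.2]
width: 0.0006
```

Run:
```python
from h import *
s=arm.get_state();T=pose(s);print(s['t'],s['eef_pos'],s['width'],s['force'],T[:3,:3].round(3),'tip',(T@[0,0,.022,1]).round(4))
f=optics.grab_frame('side');cv2.imwrite('pics/sd2.png',cv2.resize(f[110:250,170:330,::-1],None,fx=4,fy=4,interpolation=cv2.INTER_CUBIC))
# direction for world-down moves in tool axes
print('down/tool',(T[:3,:3].T@[0,0,-1]).round(3),'-x/tool',(T[:3,:3].T@[-1,0,0]).round(3))
```

```text
1.65 [0.51974826 0.19227199 0.15576033] 0.0005882959689837041 [ 1.07243999 -1.47407927  1.22652614] [[ 0.002 -0.909  0.417]
 [-1.    -0.005 -0.005]
 [ 0.006 -0.417 -0.909]] tip [0.5289 0.1922 0.1358 1.    ]
down/tool [-0.006  0.417  0.909] -x/tool [-0.002  0.909 -0.417]
```

View pics/sd2.png

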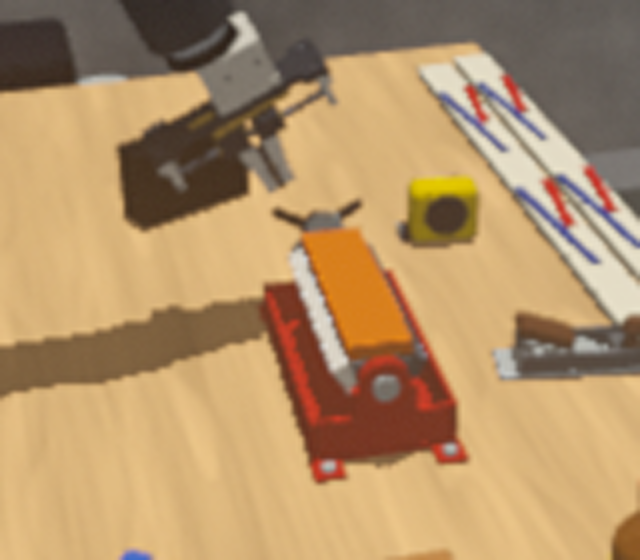

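{"op": "jog_arm", "data": {
  "motion": [
    [[-0.006, 0.005, 0.011, 0, 0, 0, 0.0], [-0.006, 0.01, 0.022, 0, 0, 0, 0.0], [-0.006, 0.015, 0.033, 0, 0, 0, 0.0], [-0.006, 0.02, 0.044, 0, 0, 0, 0.0], [-0.006, 0.025, 0.054, 0, 0, 0, 0.0], [-0.006, 0.028, 0.061, 0, 0, 0, 0.0]]
  ]
}}

```text
t: 2.3
eef_pos: [0.5431, 0.208, 0.1146]
ee_rot: [-2.725, -0.012, -1.58]
force: [-5.9, -0.6, 26.9]
width: 0.0004
```

Run:
```python
from h import *
s=arm.get_state();T=pose(s);print(s['t'],s['eef_pos'],s['force'],'tip',(T@[0,0,.022,1]).round(4))
f=optics.grab_frame('side');cv2.imwrite('pics/sd3.png',cv2.resize(f[110:250,170:330,::-1],None,fx=4,fy=4,interpolation=cv2.INTER_CUBIC))
```

```text
2.3 [0.54312885 0.20796818 0.11458022] [-5.9431015  -0.5865681  26.93344955] tip [0.552  0.2077 0.0945 1.    ]
```

View pics/sd3.png

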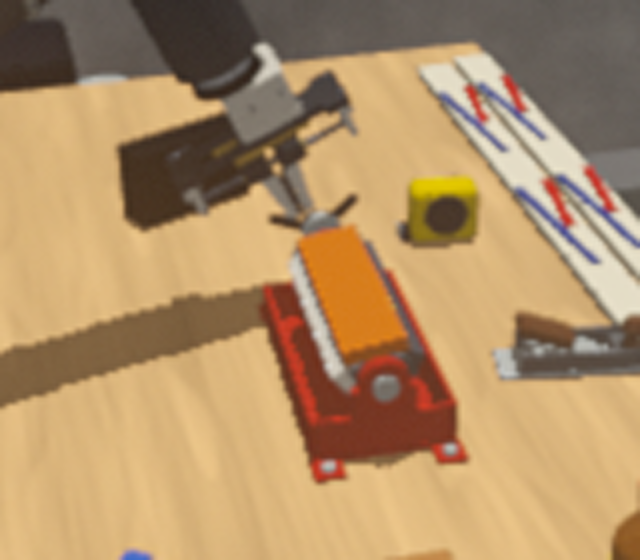

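{"op": "jog_arm", "data": {
  "motion": [
    [[0.0, 0.0, 0.0, 0, 0, 0, 0.0], [0.0, 0.0, 0.0, 0, 0, 0, 0.0]]
  ]
}}

```text
t: 2.55
eef_pos: [0.5487, 0.209, 0.119]
ee_rot: [-2.718, -0.009, -1.583]
force: [3.4, 0.5, 1.9]
width: 0.0003
```

Run:
```python
from h import *
s=arm.get_state();T=pose(s);print(s['t'],s['q'],s['qd'],s['eef_pos'],s['force'],s['moment'],'tip',(T@[0,0,.022,1]).round(4))
f=optics.grab_frame('wrist');cv2.imwrite('pics/w3.png',f[:,:,::-1])
```

```text
2.55 [ 0.59418082  0.16021265 -0.99517846  1.31668876 -0.25174076 -1.86938738] [ 0.00236759  0.00785814 -0.03187019  0.02288052  0.016912   -0.01860757] [0.54873945 0.20896199 0.11895089] [3.35237145 0.46310016 1.91446216] [ 0.44715814 -0.17428702  0.16430686] tip [0.5578 0.2087 0.0989 1.    ]
```

View pics/w3.png

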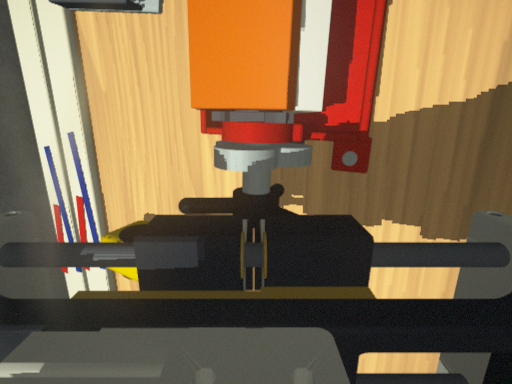

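The first pose ran into joint 3's limit (-0.995 of -1.02), so the finger slid inward and the turret did not turn. I'll back up, undo the tilt and instead lean the body toward +y, away from the turret.

{"op": "jog_arm", "data": {
  "motion": [
    [[0.0, -0.008, -0.018, 0, 0, 0, 0.0], [0.0, -0.016, -0.037, -4, 0, 0, 0.0], [0.0, -0.022, -0.05, -10, 0, 0, 0.0], [0.0, -0.022, -0.05, -17, 0, 0, 0.0], [0.0, -0.022, -0.05, -24, 0, 0, 0.0], [0.0, -0.022, -0.05, -24, 0, 0, 0.0]]
  ]
}}

```text
t: 3.2
eef_pos: [0.5444, 0.2143, 0.1744]
ee_rot: [-3.111, -0.006, -1.578]
force: [2.5, -1.3, 0.7]
width: 0.0001
```

```bash
cat > goal.py <<'E'
from h import *
import sys
# usage: tip x y z  tiltY(deg)  yawextra -> shift in current tool frame and rotvec
def plan(tip,phi,yaw=0.0,base=-90):
    s=arm.get_state();T=pose(s)
    Rg=(Ro.from_euler('z',yaw,degrees=True)*Ro.from_euler('x',-phi,degrees=True)).as_matrix()@Ro.from_euler('xyz',[180,0,base],degrees=True).as_matrix()
    p=np.array(tip)-Rg[:,2]*.022
    print('t',round(s['t'],2),'q',np.round(s['q'],2),'tip',(T@[0,0,.022,1])[:3].round(4),'F',np.round(s['force'],1))
    print('shift',(T[:3,:3].T@(p-T[:3,3])).round(4),'rot',np.degrees(Ro.from_matrix(T[:3,:3].T@Rg).as_rotvec()).round(2))
E
python3 - <<'E'
from goal import *
plan((.531,.20,.16),25,-2)
E
```

```text
t 3.2 q [ 0.72  0.26 -0.33  0.03 -0.97 -0.75] tip [0.545  0.2141 0.1524] F [ 2.5 -1.3  0.7]
shift [ 0.0051  0.0128 -0.006 ] rot [-2.08 24.7   1.17]
```

{"op": "jog_arm", "data": {
  "motion": [
    [[0.002, 0.005, -0.003, -0.7, 8, 0.4, 0.0], [0.004, 0.01, -0.006, -1.4, 16, 0.8, 0.0], [0.005, 0.013, -0.006, -2.1, 24, 1.2, 0.0], [0.005, 0.013, -0.006, -2.1, 24.7, 1.2, 0.0], [0.005, 0.013, -0.006, -2.1, 24.7, 1.2, 0.0]]
  ]
}}

```text
t: 3.7
eef_pos: [0.53, 0.2108, 0.1786]
ee_rot: [3.137, -0.436, -1.603]
force: [-0.3, -0.4, -0.9]
width: 0.0
```

Run:
```python
from goal import *
plan((.531,.20,.125),25,-2)
plan((.531,.20,.05),25,-2)
```

```text
t 3.7 q [ 0.88  0.39 -0.3   0.27 -1.25 -1.05] tip [0.5296 0.2015 0.1587] F [-0.3 -0.4 -0.9]
shift [-0.0129 -0.0015  0.0311] rot [0.22 0.05 0.16]
t 3.7 q [ 0.88  0.39 -0.3   0.27 -1.25 -1.05] tip [0.5296 0.2015 0.1587] F [-0.3 -0.4 -0.9]
shift [-0.0445 -0.0019  0.0991] rot [0.22 0.05 0.16]
```

{"op": "jog_arm", "data": {
  "motion": [
    [[-0.008, -0.001, 0.016, 0, 0, 0, 0.0], [-0.016, -0.001, 0.034, 0, 0, 0, 0.0], [-0.022, -0.001, 0.047, 0, 0, 0, 0.0], [-0.028, -0.001, 0.06, 0, 0, 0, 0.0], [-0.034, -0.001, 0.073, 0, 0, 0, 0.0], [-0.034, -0.001, 0.073, 0, 0, 0, 0.0]]
  ]
}}

```text
t: 4.3
eef_pos: [0.5295, 0.2121, 0.0985]
ee_rot: [3.136, -0.432, -1.602]
force: [-8.0, 6.5, 7.8]
width: 0.0002
```

Run:
```python
from goal import *
plan((.531,.20,.05),25,-2)
f=optics.grab_frame('side');cv2.imwrite('pics/sd4.png',cv2.resize(f[110:250,170:330,::-1],None,fx=4,fy=4,interpolation=cv2.INTER_CUBIC))
```

```text
t 4.3 q [ 0.88  0.47 -0.38  0.29 -1.09 -1.1 ] tip [0.5291 0.2029 0.0786] F [-8.   6.5  7.8]
shift [-0.0095 -0.0021  0.0271] rot [0.26 0.23 0.19]
```

View pics/sd4.png

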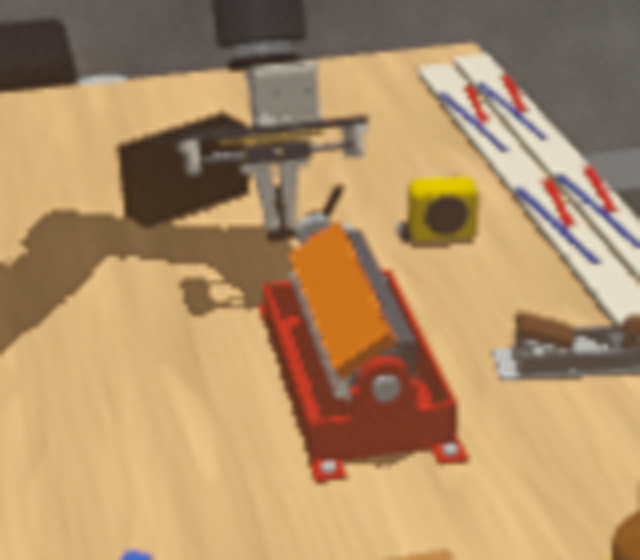

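The orange face is now tilting toward −x and the turret is turning. Pressing on.

{"op": "jog_arm", "data": {
  "motion": [
    [[-0.003, -0.001, 0.006, 0, 0, 0, 0.0], [-0.005, -0.001, 0.012, 0, 0, 0, 0.0], [-0.007, -0.001, 0.018, 0, 0, 0, 0.0], [-0.009, -0.001, 0.024, 0, 0, 0, 0.0], [-0.009, -0.001, 0.024, 0, 0, 0, 0.0]]
  ]
}}

```text
t: 4.85
eef_pos: [0.5301, 0.2097, 0.0731]
ee_rot: [3.135, -0.431, -1.603]
force: [-0.1, -0.6, -0.3]
width: 0.0006
```

Run:
```python
from goal import *
plan((.531,.20,.05),25,-2)
f=optics.grab_frame('side');cv2.imwrite('pics/sd5.png',cv2.resize(f[110:250,170:330,::-1],None,fx=4,fy=4,interpolation=cv2.INTER_CUBIC))
```

```text
t 4.85 q [ 0.88  0.5  -0.4   0.3  -1.04 -1.11] tip [0.5297 0.2005 0.0531] F [-0.1 -0.6 -0.3]
shift [-0.001  -0.0013  0.003 ] rot [0.32 0.3  0.15]
```

View pics/sd5.png

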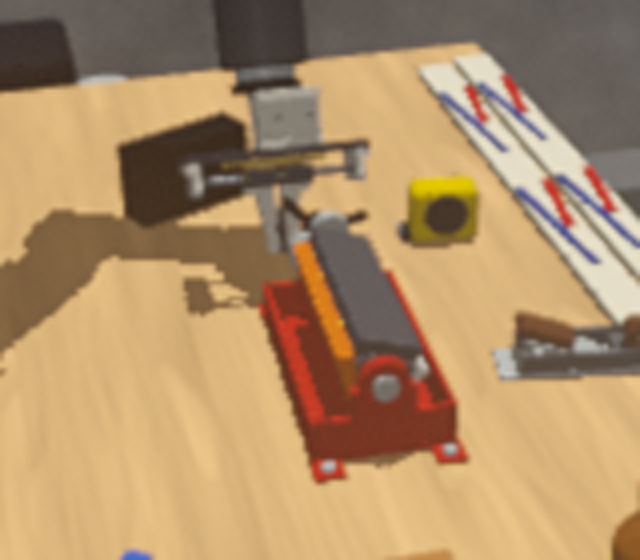

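Grey is nearly on top, with the next spoke resting against the finger. I'll move outwards (−x), then up.

{"op": "jog_arm", "data": {
  "motion": [
    [[0.0, 0.012, 0, 0, 0, 0, 0.0], [0.0, 0.025, 0, 0, 0, 0, 0.0], [0.0, 0.045, 0, 0, 0, 0, 0.0], [0.0, 0.06, 0, 0, 0, 0, 0.0], [0.016, 0.06, -0.035, 0, 0, 0, 0.0], [0.033, 0.06, -0.072, 0, 0, 0, 0.0], [0.049, 0.06, -0.108, 0, 0, 0, 0.0], [0.065, 0.06, -0.144, 0, 0, 0, 0.0]]
  ]
}}

```text
t: 5.7
eef_pos: [0.47, 0.2129, 0.2332]
ee_rot: [3.134, -0.431, -1.602]
force: [1.1, 0.5, -1.1]
width: 0.0005
```

Run:
```python
from goal import *
plan((.50,-.20,.25),0,0)
for n in('side','scene'):
  f=optics.grab_frame(n);cv2.imwrite(f'pics/{n}6.png',f[:,:,::-1])
  c=f[110:250,170:330] if n=='side' else f[160:270,200:350]
  cv2.imwrite(f'pics/{n}6c.png',cv2.resize(c[:,:,::-1],None,fx=4,fy=4,interpolation=cv2.INTER_CUBIC))
```

```text
t 5.7 q [ 0.97  0.27 -0.32  0.23 -1.36 -1.09] tip [0.4695 0.2037 0.2132] F [ 1.1  0.5 -1.1]
shift [ 0.3903 -0.0439  0.1363] rot [  0.79 -24.66  -1.86]
```

View pics/side6c.png

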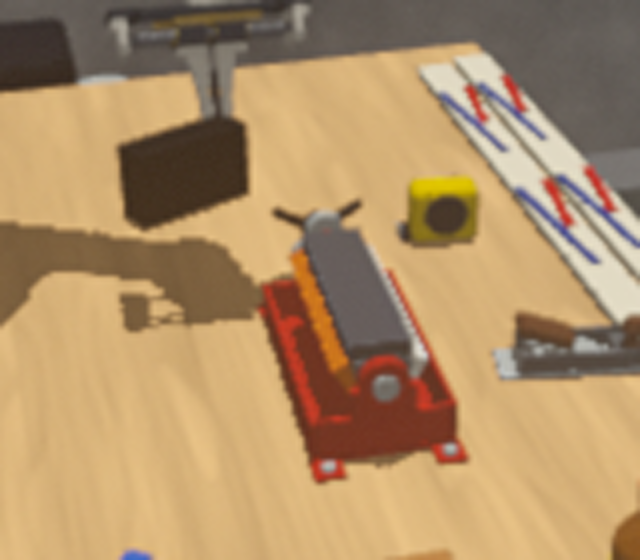

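View pics/scene6c.png

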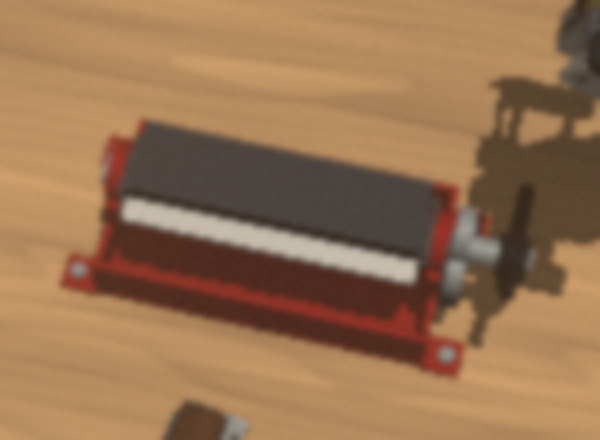

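Grey is on top and the spoke tips are back at their starting pixels, so it is home. Next I'll straighten the tool and look at the grey face from above.

Run:
```python
from goal import *
plan((.56,.15,.318),0,0)
```

```text
t 5.8 q [ 0.97  0.26 -0.32  0.23 -1.36 -1.09] tip [0.4718 0.2057 0.2166] F [ 0.1  0.2 -1.2]
shift [ 0.0989 -0.09   -0.0688] rot [  0.41 -24.29  -1.89]
```

{"op": "jog_arm", "data": {
  "motion": [
    [[0.02, -0.018, -0.02, 0.1, -6, -0.5, 0.0876], [0.04, -0.036, -0.035, 0.2, -12, -1, 0.0876], [0.06, -0.054, -0.05, 0.3, -18, -1.5, 0.0876], [0.08, -0.072, -0.065, 0.4, -24, -1.9, 0.0876], [0.099, -0.09, -0.069, 0.4, -24.3, -1.9, 0.0876], [0.099, -0.09, -0.069, 0.4, -24.3, -1.9, 0.0876], [0.099, -0.09, -0.069, 0.4, -24.3, -1.9, 0.0876]]
  ]
}}

```text
t: 6.5
eef_pos: [0.5594, 0.1495, 0.3398]
ee_rot: [3.141, 0.0, -1.572]
force: [-1.3, -0.3, -1.1]
width: 0.0508
```

Run:
```python
from goal import *
plan((.52,-.23,.25),0,0)
s=arm.get_state();np.save('T7.npy',pose(s))
f=optics.grab_frame('wrist');cv2.imwrite('pics/w7.png',f[:,:,::-1])
```

```text
t 6.5 q [ 0.6   0.16 -0.06 -0.   -1.36 -0.6 ] tip [0.5594 0.1495 0.3178] F [-1.3 -0.3 -1.1]
shift [0.3796 0.0389 0.0677] rot [ 0.06  0.02 -0.07]
```

View pics/w7.png

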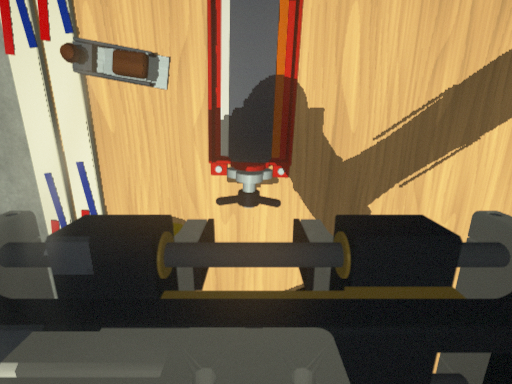

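{"op": "jog_arm", "data": {
  "motion": [
    [[0.045, 0.005, 0, 0, 0, 0, 0.0876], [0.09, 0.01, 0, 0, 0, 0, 0.0876], [0.135, 0.015, 0, 0, 0, 0, 0.0876], [0.18, 0.02, 0, 0, 0, 0, 0.0876], [0.225, 0.025, 0.0, 0, 0, 0, 0.0876], [0.27, 0.03, 0.0, 0, 0, 0, 0.0876], [0.315, 0.035, 0.0, 0, 0, 0, 0.0876], [0.36, 0.038, 0.01, 0, 0, 0, 0.0876]]
  ]
}}

```text
t: 7.35
eef_pos: [0.5207, -0.2105, 0.3299]
ee_rot: [3.141, -0.001, -1.569]
force: [0.9, 0.2, -0.1]
width: 0.0875
```

{"op": "jog_arm", "data": {
  "motion": [
    [[0.02, 0, 0.02, 0, 0, 0, 0.0876], [0.03, 0, 0.05, 0, 0, 0, 0.0876], [0.03, 0, 0.05, 0, 0, 0, 0.0876]]
  ]
}}

```text
t: 7.65
eef_pos: [0.5181, -0.2398, 0.2748]
ee_rot: [3.132, 0.002, -1.57]
force: [-0.1, 0.2, -1.3]
width: 0.0875
```

Run:
```python
from goal import *
s=arm.get_state();np.save('T8.npy',pose(s));print(s['t'],s['eef_pos'],s['ee_rot'])
f=optics.grab_frame('wrist');cv2.imwrite('pics/w8.png',f[:,:,::-1])
```

```text
7.65 [ 0.51809772 -0.2398147   0.27480541] [ 3.13222729e+00  1.69444595e-03 -1.56965165e+00]
```

View pics/w8.png

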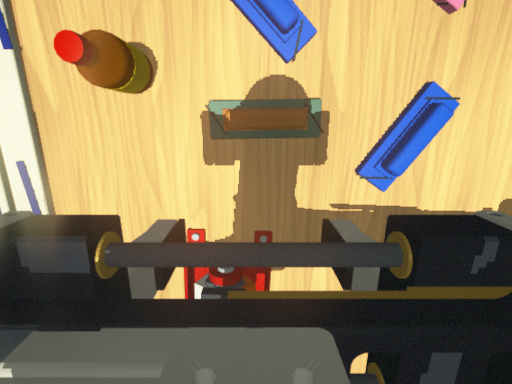

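The green flattener with the wooden handle is at (265,118), lying along world x. The blue ones are at (280,25) and (408,135). Enlarging to measure it.

Run:
```python
from goal import *
f=cv2.imread('pics/w8.png');c=f[85:150,195:335].copy();c=cv2.convertScaleAbs(c,alpha=1.8)
cv2.imwrite('pics/w8c.png',cv2.resize(c,None,fx=5.5,fy=5.5,interpolation=cv2.INTER_CUBIC))
hsv=cv2.cvtColor(f,cv2.COLOR_BGR2HSV)
m=cv2.inRange(hsv,(55,25,20),(100,255,200));m[:, :195]=0;m[:,335:]=0;m[:85]=0;m[150:]=0
p=cv2.findNonZero(m);print(cv2.minAreaRect(p))
cm=cam('wrist',np.load('T8.npy'))
B=cv2.boxPoints(cv2.minAreaRect(p));P=[onz(cm,b,.018) for b in B];print(np.round(P,4),np.mean(P,0))
```

```text
((265.15972900390625, 117.39471435546875), (33.733402252197266, 110.07318878173828), 89.34146118164062)
[[ 0.576  -0.3334  0.018 ]
 [ 0.4214 -0.3354  0.018 ]
 [ 0.4177 -0.289   0.018 ]
 [ 0.5774 -0.287   0.018 ]] [ 0.49810065 -0.3111927   0.018     ]
```

View pics/w8c.png

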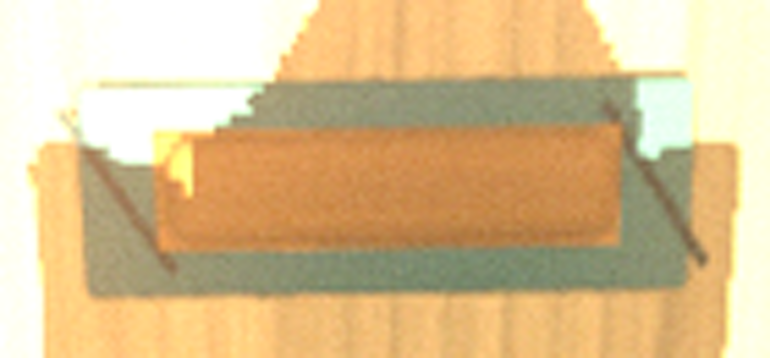

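Run:
```python
from goal import *
cm=cam('wrist',np.load('T8.npy'))
for C,z in (([(82,82),(690,75),(688,288),(90,297)],.018),([(157,130),(620,125),(620,245),(158,250)],.046)):
    P=np.array([onz(cm,(195+u/5.5,85+v/5.5),z) for u,v in C]);d=(P[0]+P[3]-P[1]-P[2])/2
    print(P.round(4),P.mean(0).round(4),np.linalg.norm(d),np.degrees(np.arctan2(d[1],d[0])))
```

```text
[[ 0.576  -0.3351  0.018 ]
 [ 0.4209 -0.3371  0.018 ]
 [ 0.4177 -0.2836  0.018 ]
 [ 0.5761 -0.2812  0.018 ]] [ 0.4977 -0.3092  0.018 ] 0.15675732327829606 0.8149781259540165
[[ 0.5545 -0.3225  0.046 ]
 [ 0.4439 -0.3238  0.046 ]
 [ 0.4423 -0.2958  0.046 ]
 [ 0.555  -0.2945  0.046 ]] [ 0.4989 -0.3092  0.046 ] 0.11167199449848499 0.6755156552650693
```

Flattener centre (0.498, −0.309), yaw ≈0.7°. I need a quarter turn of the tool (+90° about tool z) before descending.

Run:
```python
from goal import *
plan((.498,-.309,.12),0,.7,-180)
```

```text
t 7.7 q [-0.09  0.18 -0.17  0.   -1.23  0.09] tip [ 0.5192 -0.2397  0.2554] F [-0.4  0.6  0.4]
shift [0.0693 0.0206 0.1355] rot [ 0.3  -0.27 89.43]
```

{"op": "jog_arm", "data": {
  "motion": [
    [[0.01, 0.003, 0.01, 0, 0, 8.5, 0.055], [0.02, 0.006, 0.02, 0, 0, 17, 0.055], [0.03, 0.009, 0.03, 0, 0, 25.5, 0.055], [0.04, 0.012, 0.04, 0, 0, 34, 0.055], [0.05, 0.015, 0.05, 0, 0, 42.5, 0.055], [0.06, 0.018, 0.06, 0, 0, 51, 0.055], [0.069, 0.02, 0.07, 0, 0, 59.5, 0.055], [0.069, 0.02, 0.08, 0, 0, 68, 0.055]]
  ]
}}

```text
t: 8.5
eef_pos: [0.4998, -0.3082, 0.1986]
ee_rot: [3.14, -0.005, -2.76]
force: [-0.1, 0.8, 0.4]
width: 0.0551
```

{"op": "jog_arm", "data": {
  "motion": [
    [[0.0, 0.0, 0.02, 0, 0, 8.5, 0.055], [0.0, 0.0, 0.04, 0, 0, 17, 0.055], [0.0, 0.0, 0.05, 0, 0, 21.5, 0.055], [0.0, 0.0, 0.05, 0, 0, 21.5, 0.055], [0.0, 0.0, 0.05, 0, 0, 21.5, 0.055]]
  ]
}}

```text
t: 9.0
eef_pos: [0.5007, -0.3076, 0.1498]
ee_rot: [-3.14, -0.004, -3.131]
force: [-0.3, 0.0, -0.0]
width: 0.0553
```

Run:
```python
from goal import *
plan((.498,-.309,.027),0,.7,-180)
f=optics.grab_frame('wrist');cv2.imwrite('pics/w9.png',f[:,:,::-1])
```

```text
t 9.0 q [-0.22  0.3  -0.32  0.   -0.96 -1.34] tip [ 0.5006 -0.3076  0.1278] F [-0.3  0.  -0. ]
shift [ 0.0022 -0.0013  0.1008] rot [-0.08 -0.24 -0.08]
```

View pics/w9.png

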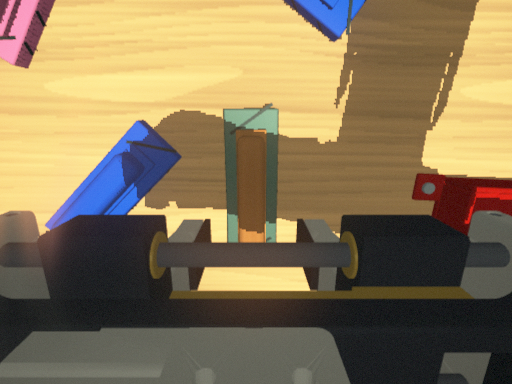

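The handle (237–267, ~185) is centred between the pads (210 and 300). Descending.

{"op": "jog_arm", "data": {
  "motion": [
    [[0.001, -0.001, 0.03, 0, 0, 0, 0.055], [0.002, -0.001, 0.06, 0, 0, 0, 0.055], [0.002, -0.001, 0.085, 0, 0, 0, 0.055], [0.002, -0.001, 0.1, 0, 0, 0, 0.055], [0.002, -0.001, 0.1, 0, 0, 0, 0.055]]
  ]
}}

```text
t: 9.55
eef_pos: [0.4978, -0.3085, 0.049]
ee_rot: [-3.141, -0.006, -3.13]
force: [-0.9, 0.4, -0.2]
width: 0.0551
```

{"op": "jog_arm", "data": {
  "motion": [
    [[0, 0, 0, 0, 0, 0, 0.01], [0, 0, 0, 0, 0, 0, 0.01], [0, 0, 0, 0, 0, 0, 0.01], [0, 0, 0, 0, 0, 0, 0.01], [0, 0, 0, 0, 0, 0, 0.01]]
  ],
  "newtons": 40
}}

```text
t: 10.05
eef_pos: [0.4984, -0.3088, 0.0499]
ee_rot: [-3.14, -0.004, -3.129]
force: [-1.2, -0.6, 5.2]
width: 0.0257
```

{"op": "jog_arm", "data": {
  "motion": [
    [[0, 0, -0.01, 0, 0, 0, 0.01], [0, 0, -0.03, 0, 0, 0, 0.01], [0, 0, -0.06, 0, 0, 0, 0.01], [0, 0, -0.09, 0, 0, 0, 0.01], [0, 0, -0.12, 0, 0, 0, 0.01], [0, 0, -0.15, 0, 0, 0, 0.01], [0, 0, -0.18, 0, 0, 0, 0.01], [0, 0, -0.18, 0, 0, 0, 0.01]]
  ]
}}

```text
t: 10.85
eef_pos: [0.5007, -0.3092, 0.2349]
ee_rot: [-3.138, 0.002, -3.129]
force: [0.1, -0.6, -3.8]
width: 0.0257
```

Run:
```python
from goal import *
s=arm.get_state();print(s['width'],s['eef_pos'],s['ee_rot'])
plan((.561,.024,.215),0,-1.8,-90)
for n in ('wrist','side'):
  f=optics.grab_frame(n);cv2.imwrite(f'pics/{n}10.png',f[:,:,::-1])
g=optics.grab_frame('scene');cv2.imwrite('pics/s10.png',g[:,:,::-1])
cv2.imwrite('pics/s10c.png',cv2.resize(g[160:270,200:350,::-1],None,fx=5,fy=5,interpolation=cv2.INTER_CUBIC))
```

```text
0.025716930881198787 [ 0.50074682 -0.30920571  0.2348525 ] [-3.13758690e+00  2.02842630e-03 -3.12857606e+00]
t 10.85 q [-0.22  0.22 -0.21  0.   -1.13 -1.34] tip [ 0.5008 -0.3093  0.2129] F [ 0.1 -0.6 -3.8]
shift [-0.0646  0.3324 -0.0033] rot [-2.700e-01 -8.000e-02 -8.745e+01]
```

View pics/wrist10.png

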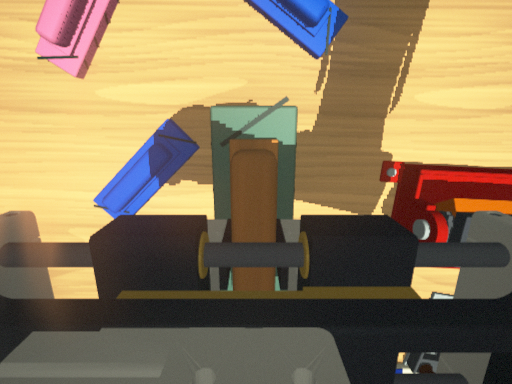

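View pics/side10.png

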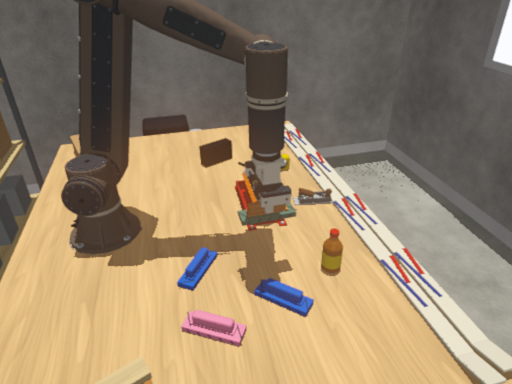

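View pics/s10c.png

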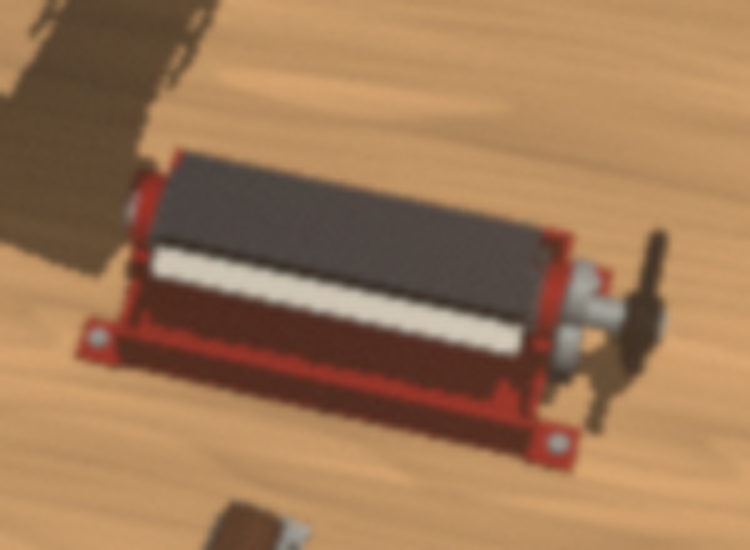

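Run:
```python
from goal import *
T=np.eye(4);cw=cam('wrist',T)  # tool frame
for uv,z in (((254,106),.032),((212,107),.032),((297,106),.032),((253,140),.002)):
    o,d=ray(cw,uv);print('tool',(o+d*(z-o[2])/d[2]).round(4))
c1=cam('scene');c2=cam('side')
def rep(n,Q):
    Q=np.array(Q);d=(Q[2]+Q[3]-Q[0]-Q[1])/2
    print(n,Q.round(4)[:,:2].tolist(),Q.mean(0).round(4),'L',np.linalg.norm(d).round(4),'yaw',np.degrees(np.arctan2(-d[0],d[1])).round(2),'W',np.linalg.norm((Q[1]+Q[2]-Q[0]-Q[3])/2).round(4))
rep('scene',[onz(c1,(200+u/5,160+v/5),.108) for u,v in [(183,152),(155,243),(524,319),(547,231)]])
# masks
for n,fn,box in (('scene','pics/scene6.png',(200,185,320,235)),('side','pics/side6.png',(235,160,285,205))):
    f=cv2.imread(fn);x0,y0,x1,y1=box;h=cv2.cvtColor(f[y0:y1,x0:x1],cv2.COLOR_BGR2HSV)
    m=cv2.inRange(h,(0,0,45),(180,75,110));m=cv2.morphologyEx(m,cv2.MORPH_OPEN,np.ones((3,3)))
    k,l,st,_=cv2.connectedComponentsWithStats(m);i=1+np.argmax(st[1:,4]);m=(l==i).astype('u1')*255
    cs,_=cv2.findContours(m,cv2.RETR_EXTERNAL,2);r=cv2.approxPolyN(cs[0],4) if hasattr(cv2,'approxPolyN') else None
    print(n,st[i],(r.reshape(-1,2)+[x0,y0]).tolist())
    cv2.imwrite(f'pics/m_{n}.png',cv2.resize(np.hstack([f[y0:y1,x0:x1],cv2.cvtColor(m,8)]),None,fx=3,fy=3,interpolation=0))
    c=c1 if n=='scene' else c2
    print([onz(c,p,.108).round(4)[:2].tolist() for p in (r.reshape(-1,2)+[x0,y0])])
```

```text
tool [0.0787 0.0011 0.032 ]
tool [ 0.0781 -0.0242  0.032 ]
tool [0.0787 0.027  0.032 ]
tool [0.0608 0.0006 0.002 ]
scene [[0.5301, -0.0821], [0.5941, -0.0834], [0.5988, 0.1331], [0.539, 0.1375]] [0.5655 0.0263 0.108 ] L 0.2181 yaw -1.79 W 0.0619
scene [  31    7   78   33 1402] [[309, 206], [306, 225], [230, 208], [236, 190]]
[[0.5386, 0.1362], [0.6018, 0.137], [0.5928, -0.0867], [0.5291, -0.0842]]
side [ 11   8  25  29 438] [[259, 168], [273, 196], [256, 196], [244, 168]]
[[0.5897, 0.1148], [0.5839, -0.0995], [0.5267, -0.0834], [0.5325, 0.131]]
```

Run:
```python
from goal import *
def prof(fn,row,a,b):
    f=cv2.imread(fn).astype(int);print(fn,row,[tuple(f[row,u]) [::-1] for u in range(a,b,1)] if 0 else '')
    h=cv2.cvtColor(cv2.imread(fn),cv2.COLOR_BGR2HSV)
    print([(u,*h[row,u].tolist()) for u in range(a,b)])
for r in (40,):
    prof('pics/w7.png',r,224,234);prof('pics/w7.png',r,272,286)
prof('pics/wrist0.png',150,326,342);prof('pics/wrist0.png',150,386,400)
```

```text
pics/w7.png 40 
[(224, 30, 24, 225), (225, 30, 24, 225), (226, 27, 25, 226), (227, 29, 24, 227), (228, 30, 27, 219), (229, 26, 33, 171), (230, 30, 8, 96), (231, 150, 5, 100), (232, 75, 5, 98), (233, 53, 10, 99)]
pics/w7.png 40 
[(272, 90, 5, 95), (273, 0, 3, 92), (274, 50, 8, 96), (275, 40, 8, 91), (276, 23, 11, 95), (277, 9, 129, 130), (278, 13, 225, 202), (279, 14, 246, 200), (280, 13, 218, 205), (281, 13, 217, 203), (282, 14, 229, 200), (283, 13, 235, 200), (284, 13, 215, 202), (285, 13, 227, 199)]
pics/wrist0.png 150 
[(326, 8, 64, 48), (327, 5, 66, 50), (328, 178, 62, 49), (329, 12, 49, 52), (330, 175, 57, 49), (331, 8, 94, 49), (332, 10, 148, 62), (333, 15, 236, 80), (334, 11, 188, 87), (335, 14, 239, 81), (336, 13, 215, 90), (337, 14, 236, 106), (338, 14, 234, 111), (339, 14, 230, 111), (340, 12, 204, 115), (341, 12, 202, 111)]
pics/wrist0.png 150 
[(386, 15, 242, 228), (387, 14, 227, 229), (388, 14, 233, 227), (389, 14, 236, 227), (390, 14, 236, 229), (391, 14, 237, 227), (392, 14, 233, 227), (393, 12, 184, 223), (394, 13, 116, 204), (395, 4, 155, 199), (396, 3, 219, 190), (397, 9, 169, 201), (398, 19, 125, 235), (399, 20, 128, 236)]
```

Run:
```python
from goal import *
c=cam('wrist',np.load('T7.npy'))
for u in (229.5,277.2): print(onz(c,(u,40.5),.108).round(4))
T0=np.eye(4);T0[:3,:3]=Ro.from_euler('xyz',[3.14,0,-1.571]).as_matrix();T0[:3,3]=[.675,0,.2485];c=cam('wrist',T0)
for u in (332.3,393.8): print(onz(c,(u,150.5),.108).round(4))
# stone end in wrist0: row ~ 103 ; w7 other end ~row 160
print(onz(c,(365,102),.108),onz(cam('wrist',np.load('T7.npy')),(250,160),.108))
```

```text
[ 0.5881 -0.0157  0.108 ]
[ 0.5287 -0.0156  0.108 ]
[ 0.5923 -0.0396  0.108 ]
[ 0.5285 -0.0396  0.108 ]
[ 0.56365872 -0.08730345  0.108     ] [0.56320206 0.13365802 0.108     ]
```

Station centre estimates agree at about (0.561, 0.024), yaw −1.8°. Carrying it over, turning −87.5°.

{"op": "jog_arm", "data": {
  "motion": [
    [[-0.005, 0.025, -0.01, 0, 0, -6, 0.01], [-0.01, 0.055, -0.01, 0, 0, -14, 0.01], [-0.016, 0.085, -0.01, 0, 0, -22, 0.01], [-0.022, 0.115, -0.01, 0, 0, -30, 0.01], [-0.028, 0.145, -0.01, 0, 0, -38, 0.01], [-0.034, 0.175, -0.01, 0, 0, -46, 0.01], [-0.04, 0.205, -0.01, 0, 0, -54, 0.01], [-0.046, 0.235, -0.01, 0, 0, -62, 0.01]]
  ]
}}

```text
t: 11.8
eef_pos: [0.5404, -0.0712, 0.2369]
ee_rot: [3.134, -0.005, -2.042]
force: [0.5, -0.1, -3.9]
width: 0.0261
```

Run:
```python
from goal import *
plan((.561,.0235,.20),0,-1.8,-90)
```

```text
t 11.8 q [ 0.23  0.16 -0.29 -0.   -1.13 -0.7 ] tip [ 0.5402 -0.0712  0.2149] F [ 0.5 -0.1 -3.9]
shift [-0.0938  0.0246  0.0147] rot [  0.51  -0.16 -25.19]
```

{"op": "jog_arm", "data": {
  "motion": [
    [[-0.025, 0.006, 0.0, 0, 0, -7, 0.01], [-0.05, 0.013, 0.0, 0, 0, -14, 0.01], [-0.075, 0.02, 0.005, 0.5, -0.2, -21, 0.01], [-0.094, 0.025, 0.015, 0.5, -0.2, -25.2, 0.01], [-0.094, 0.025, 0.015, 0.5, -0.2, -25.2, 0.01], [-0.094, 0.025, 0.015, 0.5, -0.2, -25.2, 0.01]]
  ]
}}

```text
t: 12.4
eef_pos: [0.5597, 0.0239, 0.2201]
ee_rot: [3.138, -0.0, -1.602]
force: [0.2, 0.9, -3.7]
width: 0.0255
```

Run:
```python
from goal import *
plan((.561,.0235,.150),0,-1.8,-90)
s=arm.get_state();np.save('T11.npy',pose(s));print(s['ee_rot'])
for n in ('wrist','scene','side'):
  f=optics.grab_frame(n);cv2.imwrite(f'pics/{n}11.png',f[:,:,::-1])
```

```text
t 12.4 q [ 0.39  0.19 -0.28 -0.   -1.1  -0.42] tip [0.5596 0.0239 0.1981] F [ 0.2  0.9 -3.7]
shift [ 0.0003 -0.0015  0.0481] rot [ 0.2  -0.03 -0.01]
[ 3.13817488e+00 -4.62125979e-04 -1.60235800e+00]
```

View pics/wrist11.png

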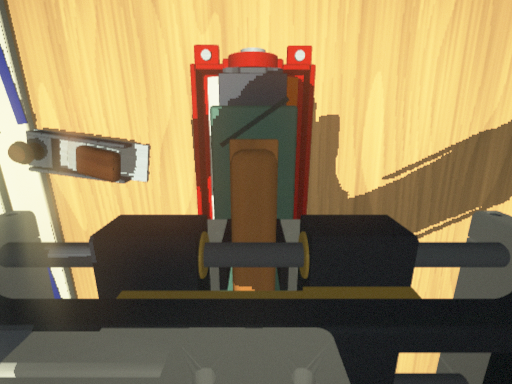

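View pics/side11.png

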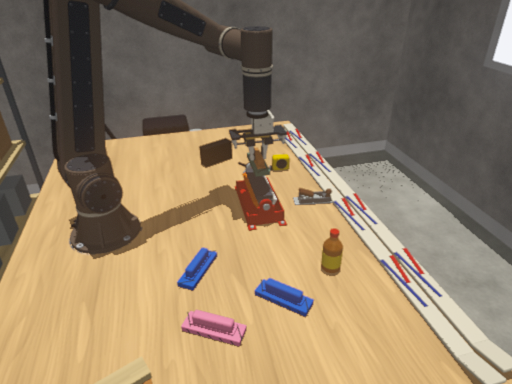

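The slab is over the grey stone, and its −y end shows at (253,85), columns 219–286. Checking that against my centre estimate before lowering.

Run:
```python
from goal import *
c=cam('wrist',np.load('T11.npy'))
f=cv2.imread('pics/wrist11.png')
cv2.imwrite('pics/w11c.png',cv2.resize(cv2.convertScaleAbs(f[40:215,185:325],alpha=1.5),None,fx=3.4,fy=3.4,interpolation=cv2.INTER_CUBIC))
h=cv2.cvtColor(f,cv2.COLOR_BGR2HSV)
for r in (80,88): print(r,[(u,*h[r,u].tolist()) for u in list(range(214,224))+list(range(282,292))])
```

```text
80 [(214, 28, 15, 248), (215, 30, 13, 247), (216, 28, 13, 248), (217, 28, 17, 244), (218, 27, 28, 199), (219, 15, 16, 126), (220, 11, 15, 133), (221, 15, 12, 128), (222, 17, 14, 127), (223, 5, 12, 133), (282, 9, 63, 77), (283, 7, 57, 80), (284, 10, 70, 77), (285, 9, 64, 80), (286, 11, 102, 90), (287, 13, 185, 117), (288, 13, 199, 132), (289, 12, 198, 130), (290, 13, 206, 130), (291, 13, 198, 129)]
88 [(214, 26, 15, 248), (215, 28, 15, 248), (216, 28, 13, 248), (217, 28, 13, 248), (218, 28, 18, 238), (219, 13, 16, 115), (220, 12, 10, 128), (221, 20, 6, 129), (222, 15, 8, 126), (223, 12, 10, 127), (282, 4, 50, 77), (283, 12, 58, 75), (284, 13, 66, 73), (285, 5, 61, 75), (286, 8, 111, 92), (287, 11, 194, 129), (288, 12, 197, 128), (289, 12, 198, 130), (290, 12, 196, 130), (291, 13, 201, 128)]
```

View pics/w11c.png

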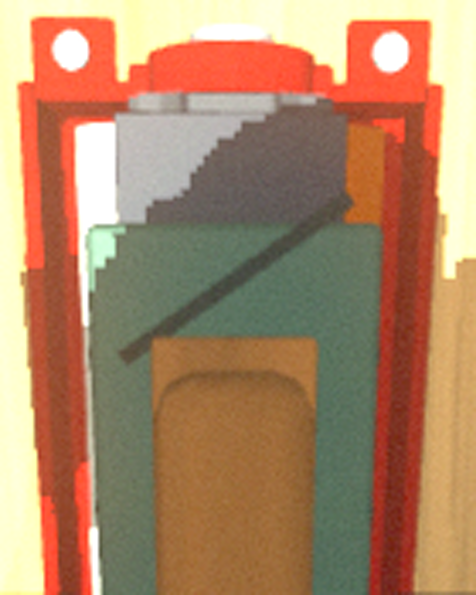

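Run:
```python
from goal import *
c=cam('wrist',np.load('T11.npy'))
a,b=onz(c,(218.5,84),.108),onz(c,(286.7,84),.108);e=onz(c,(250,40+113/3.4),.108)
print(a,b,'mid',(a+b)/2,'end',e)
m=(a+b)/2
for yaw in(1.8,):
  print('centre x', m[0]+(.0235-m[1])*np.tan(np.radians(yaw)),'centre y',e[1]+.109)
T=np.load('T11.npy')
# slab corners (tool plane .032): 
for uv in((185+88/3.4,40+225/3.4),(185+380/3.4,40+225/3.4)):
  print(onz(c,uv,T[2,3]-.032).round(4))
```

```text
[ 0.58597368 -0.07651295  0.108     ] [ 0.52651576 -0.07467864  0.108     ] mid [ 0.55624472 -0.07559579  0.108     ] end [ 0.55822604 -0.0843402   0.108     ]
centre x 0.5593589304741863 centre y 0.02465980185201895
[ 0.5822 -0.0544  0.1881]
[ 0.5305 -0.0528  0.1881]
```

Relative check in one view: the slab is within 0.5 mm laterally and about 1.5 mm long in y. Lowering with a small correction.

{"op": "jog_arm", "data": {
  "motion": [
    [[0.001, 0, 0.02, 0.2, 0, 0, 0.01], [0.001, 0, 0.038, 0.2, 0, 0, 0.01], [0.001, 0, 0.048, 0.2, 0, 0, 0.01], [0.001, 0, 0.053, 0.2, 0, 0, 0.01], [0.001, 0, 0.056, 0.2, 0, 0, 0.01], [0.001, 0, 0.056, 0.2, 0, 0, 0.01]]
  ]
}}

```text
t: 13.15
eef_pos: [0.5606, 0.0221, 0.1657]
ee_rot: [-3.138, 0.0, -1.604]
force: [1.0, -0.4, -3.1]
width: 0.0258
```

Run:
```python
from goal import *
plan((.560,.0225,.136),0,-1.8,-90)
```

```text
t 13.15 q [ 0.39  0.24 -0.36  0.   -0.97 -0.42] tip [0.5606 0.0221 0.1437] F [ 1.  -0.4 -3.1]
shift [-0.0004  0.0006  0.0077] rot [-0.18  0.02 -0.09]
```

{"op": "jog_arm", "data": {
  "motion": [
    [[0, 0, 0.002, -0.2, 0, 0, 0.01], [0, 0, 0.004, -0.2, 0, 0, 0.01], [0, 0, 0.006, -0.2, 0, 0, 0.01], [0, 0, 0.006, -0.2, 0, 0, 0.01]]
  ]
}}

```text
t: 13.55
eef_pos: [0.5604, 0.0221, 0.1595]
ee_rot: [3.141, 0.0, -1.604]
force: [0.1, -1.1, -4.9]
width: 0.0259
```

{"op": "jog_arm", "data": {
  "motion": [
    [[0, 0, 0.001, 0, 0, 0, 0.01], [0, 0, 0.002, 0, 0, 0, 0.01], [0, 0, 0.002, 0, 0, 0, 0.01]]
  ]
}}

```text
t: 13.85
eef_pos: [0.5607, 0.0223, 0.1582]
ee_rot: [-3.141, 0.0, -1.603]
force: [-2.5, 0.8, 3.2]
width: 0.0259
```

Contact: the vertical force went from −4 to +3 N at z = 0.158, as predicted. Releasing, then rising straight up.

{"op": "jog_arm", "data": {
  "motion": [
    [[0, 0, 0, 0, 0, 0, 0.03], [0, 0, 0, 0, 0, 0, 0.045], [0, 0, 0, 0, 0, 0, 0.05], [0, 0, 0, 0, 0, 0, 0.05]]
  ]
}}

```text
t: 14.25
eef_pos: [0.5608, 0.0222, 0.1583]
ee_rot: [-3.141, 0.0, -1.603]
force: [-0.5, -0.0, 0.8]
width: 0.0473
```

{"op": "jog_arm", "data": {
  "motion": [
    [[0, 0, -0.01, 0, 0, 0, 0.05], [0, 0, -0.03, 0, 0, 0, 0.05], [0, 0, -0.06, 0, 0, 0, 0.05], [0, 0, -0.1, 0, 0, 0, 0.05], [0, 0, -0.13, 0, 0, 0, 0.05], [-0.03, 0, -0.15, 0, 0, 0, 0.05], [-0.07, 0, -0.15, 0, 0, 0, 0.05], [-0.09, 0, -0.15, 0, 0, 0, 0.05]]
  ]
}}

```text
t: 15.05
eef_pos: [0.564, 0.1141, 0.3102]
ee_rot: [-3.139, 0.002, -1.603]
force: [0.7, -0.2, -1.1]
width: 0.0501
```

Run:
```python
from goal import *
s=arm.get_state();np.save('T12.npy',pose(s));print(s['t'],s['eef_pos'],s['ee_rot'],s['force'],s['width'])
f=optics.grab_frame('wrist');cv2.imwrite('pics/w12.png',f[:,:,::-1])
f=optics.grab_frame('side');cv2.imwrite('pics/sd12.png',cv2.resize(f[110:250,170:330,::-1],None,fx=4,fy=4,interpolation=cv2.INTER_CUBIC))
f=optics.grab_frame('scene');cv2.imwrite('pics/s12.png',f[:,:,::-1])
```

```text
15.05 [0.56400635 0.11410085 0.31015294] [-3.13887661e+00  2.02043355e-03 -1.60305135e+00] [ 0.69321188 -0.2198357  -1.12151924] 0.0500945847647861
```

View pics/w12.png

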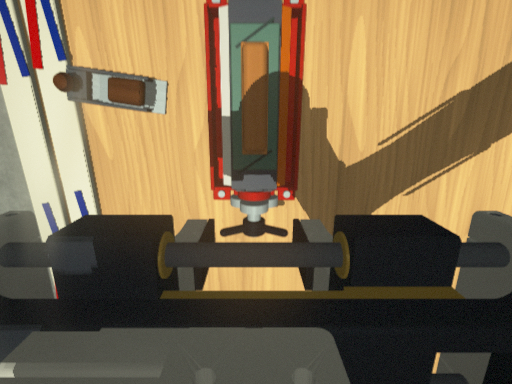

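View pics/sd12.png

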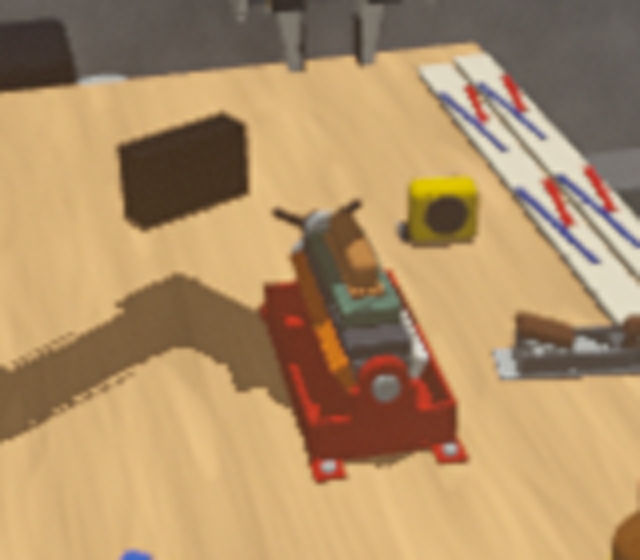

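View pics/s12.png

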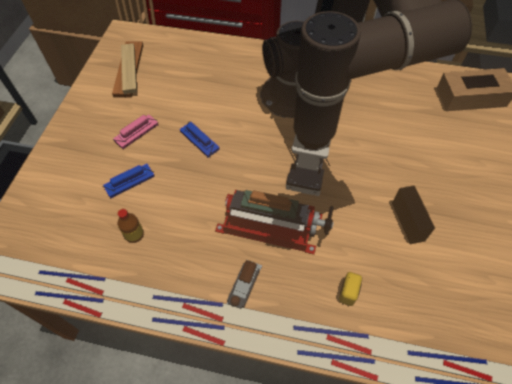

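The slab lies lengthwise on the grey stone at (255,98) and the spokes are home. Measuring the centring in this view.

Run:
```python
from goal import *
f=cv2.imread('pics/w12.png')
cv2.imwrite('pics/w12c.png',cv2.resize(cv2.convertScaleAbs(f[0:200,200:312],alpha=1.5),None,fx=3,fy=3,interpolation=cv2.INTER_CUBIC))
```

```text
(no output)
```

View pics/w12c.png

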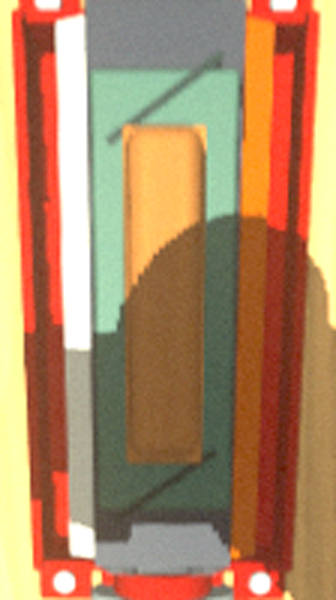

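Run:
```python
from goal import *
c=cam('wrist',np.load('T12.npy'))
P=np.array([onz(c,(200+u/3,v/3),.126) for u,v in((91,68),(238,68),(233,511),(94,511))]);print(P.round(4)[:,:2],P.mean(0))
d=(P[2]+P[3]-P[0]-P[1])/2;print(np.linalg.norm(d),np.degrees(np.arctan2(-d[0],d[1])))
a,b=[onz(c,(200+u/3,40/3),.108) for u in(85.5,245.5)];m=(a+b)/2;print('grey',a,b,'centre x at y=.024',m[0]+(.024-m[1])*.0314)
```

```text
[[ 0.5829 -0.0552]
 [ 0.5308 -0.0535]
 [ 0.5338  0.1061]
 [ 0.5905  0.1043]] [0.55950925 0.02540823 0.126     ]
0.15959856528308944 -1.8913858958249403
grey [ 0.58571763 -0.07002266  0.108     ] [ 0.5262634  -0.06807742  0.108     ] centre x at y=.024 0.5589122882226943
```

The slab is centred to about 1 mm with yaw −1.9° against −1.8°. Handing in.

```bash
python3 -c "
from station import arm
print(arm.get_state()['t'],arm.job_done())"
```

```text
the job is handed in; nothing more can be done
15.2 None
```

The grey stone is on top and home in its stop, and the green flattening stone lies on it, released. I handed the job in at 15.2 s of the 54 s allowed.

- **Turret:** it started with orange on top. I pressed the near spoke down one step, then moved off outwards so the stop could close. The side view then showed the spoke tips back at their starting pixels.
- **Failed first press:** my first press leaned the gripper in a way that ran joint 3 close to its limit. The finger slid toward the hub and the turret did not turn. I backed off and pressed again leaning the other way. The highest force I read was about 27 N.
- **Flattener:** I gripped the wooden handle and carried it level. I lowered it until I felt contact, at the predicted height, before opening the fingers.
- **Last checks:** the flattener's centre is about 1 mm from the stone's centre along and across. Its yaw is −1.9°, against −1.8° for the station. The separate estimates of the station's centre differed by about 2–4 mm, so I centred the flattener on the stone using a single wrist-camera view of both.
- **Other things:** the bottle, plane, tape measure, black block and the blue and pink look-alikes appear unmoved in the last pictures. The arm is clear of everything.

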